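# Zero a click-stop gauge in its cradle and set it five clicks out

## Task

Pick up the green click-stop gauge by the sides of its housing (do not carry it by the knob) and set it down fully home in the blue-cornered cradle, either way round, so that it cannot twist. Then take hold of its black knob, turn it anticlockwise back to its stop, and from the stop turn it exactly five clicks clockwise (seen from above), counting by feel; leave the gauge in the cradle and the things around it where they are.

Things in the scene. Friction and masses are not known exactly. Their poses are not given: they have to be found in the camera images.
- gauge_center (a point): Centre of the gauge's housing: loose green block 92 mm long (x), 56 wide (y, flat sides to grip across), 44 high, about 0.5 kg; its underside is 22 mm below. A steel stop pin, 8 mm thick with a 14 mm disc, sticks 16 mm out of its +x end at zero. Housed in the cradle this point lies 28 mm above the cradle's origin.
- knob_grip (a point): On the axis of the gauge's knob, 45 mm straight above gauge_center. The knob is upright, round, black, fluted, 32 mm across, unmarked; its side spans from 19 mm below this point to 10 mm above it. This point's axes are the housing's: they do not turn with the knob. 12 clicks a turn (30 degrees each), 0.2 to 0.3 N m to pass one; let go, it snaps to the nearest click.
- stop_pin (a joint): How far the stop pin is wound out, m: 0 on the zero click, 0.5 mm more for each click clockwise (from above), so five clicks are 0.0025; one reading may be too coarse to count by. The knob starts one to three clicks out; its firm anticlockwise end stop lies 3 degrees beyond the zero click. Ten clicks in all.
- cradle: Cradle: aluminium plate 116 x 80 mm, 6 thick, with four blue L-shaped corner brackets 18 mm high above the plate, arms 20 mm long, 5 thick. Inside 96 (x) by 60 mm (y): 2 mm play all round the housing; sides and ends are open between brackets. Origin: centre of the underside, on the green mat (mat top 2.4 mm above the bench). The gauge's long axis goes along its x, either way round.
- tape_black: Roll of black tape lying flat, 67 mm across, 19 mm high, loose bystander; origin at the centre of its underside. (Above the back of the bench near here hangs a fixed ring lamp, x over 0.68 m, 477 mm up: do not swing a high wrist past it at full reach.)
- tester_small: Small black tester, 100 x 62 x 25 mm, loose bystander; origin at the centre of its underside.
- relay_block: White relay standing upright, 29 x 28 x 48 mm, loose bystander; origin at the centre of its underside.

How it is judged (in metres and radians):
On the way, in this order (a step that is already met when the one before it is completed fails the run):
1. the gauge stands fully home in the cradle, not yet wound back to zero (x of gauge_center in the frame of cradle between -0.005 and 0.005 m and y of gauge_center in the frame of cradle between -0.005 and 0.005 m and z of gauge_center in the frame of cradle between 0.024 and 0.031 m and angle between the x axis of gauge_center and the x axis of cradle, either way round below 0.1 rad and angle between gauge_center's own z axis and vertical below 0.06 rad and value of joint stop_pin above 0.0003 m), for 0.2 s.
2. with the gauge home in the cradle, the knob is turned back to its stop (x of gauge_center in the frame of cradle between -0.005 and 0.005 m and y of gauge_center in the frame of cradle between -0.005 and 0.005 m and z of gauge_center in the frame of cradle between 0.024 and 0.031 m and angle between the x axis of gauge_center and the x axis of cradle, either way round below 0.1 rad and angle between gauge_center's own z axis and vertical below 0.06 rad and value of joint stop_pin below 0.00015 m), for 0.05 s.
At the end, for the whole second after the job is handed in: The gauge is at rest, flat and fully home in the cradle (its centre within 5 mm of the cradle's centre line each way, underside on the plate within 3 mm, lined up within 6 degrees), and its knob stands on the fifth click from the stop (stop pin 2.5 mm out, within 0.2 mm) (x of gauge_center in the frame of cradle between -0.005 and 0.005 m and y of gauge_center in the frame of cradle between -0.005 and 0.005 m and z of gauge_center in the frame of cradle between 0.024 and 0.031 m and angle between the x axis of gauge_center and the x axis of cradle, either way round below 0.1 rad and angle between gauge_center's own z axis and vertical below 0.06 rad and value of joint stop_pin between 0.0023 and 0.0027 m and linear speed of gauge below 0.02 m/s); the robot touches nothing.
It fails at once if the gauge is carried by its knob (contact force between the fingers and gauge_knob above 1 N and height (world z) of gauge_center above 0.05 m).
It fails at once if a bystander is displaced by more than 25 mm (distance of any of tape_black, tester_small, relay_block from where it was at the start of the episode above 0.025 m).
It also fails if it takes over 72 s, if anything falls off the work surface, if the arm or the gripper's body presses on something with over 40 N, if the wrist force passes 120 N, or if a joint passes its speed limit or range.

## Robot

A 7-joint arm with a two-finger parallel gripper is mounted at the origin on a cart in front of the work surface, level with it; the furniture and walls round the work are solid. World frame = base frame: x ahead of the robot, y to its left, z up, the work surface at z = 0. Lengths are in m, angles in degrees, forces in N, time in s.
With the tool pointing down it reaches from about 0.4 to 0.85 m from the base axis. Payload 4.4 kg.
Tool frame: the origin (TCP) lies at the very end of the fingers, on their centre line; the grasp point (between the pads) lies 19 mm behind it; z points along the fingers, y is the line along which they close (so a half turn about z gives the same grasp; the last joint's range is limited). The gripper opens to 94 mm and grips with 3 to 60 N. Pads are 16 mm wide; open, the fingers measure 119 mm over their backs; the gripper's body (75 mm by 177 mm) begins 78 mm behind the grasp point.
Start: joints at [-78.255, 36.005, 2.206, 86.941, -1.547, 57.084, -1.146], TCP at [0.174, 0.626, 0.205] pointing down, gripper open.
Joint ranges: [-175.42, 175.42], [-21.48, 121.26], [-71.46, 75.88], [10.55, 141.38], [-63.04, 243.04], [13.31, 113.54], [-168.57, 168.57]. Speed limits (degrees/s): [147.25, 147.25, 180, 180, 180, 180, 180].

## Interface

Orientations are given as a 3x3 rotation matrix whose columns are the frame's x, y, z axes.
In Python, from cell import sense, cams, r gives the robot as it stands. The module is installed in compiled form; this text tells all that it offers.
- The arm moves only by the tool arm_command, never from a script. Its argument "steps" is one flat list of numbers, 7 for each row, row after row: the shift along the world's x, y, z in units of 0.3 m (1.0 is 0.3 m), then the turn, a rotation vector about the world's x, y, z in units of 180 degrees (1.0 is 180 degrees), then the opening, from -1 (shut) to 1 (fully open). A call has 1 to 12 rows; each row is the pose to reach, as a shift and turn from the pose commanded when the call began, turning the shorter way round; what a row does not reach only later rows make up. A row lasts 1/10 s, in which the tool goes at most 50 mm and 8.59 degrees, less where a joint would pass 70% of its speed; a pose out of reach is approached as far as the arm can. A call with a number of a shift or a turn outside -1 to 1 is refused whole. A call with a gripper value outside its range is refused whole. The fingers move at their own pace and stop on an object; "newtons" is the grip in N (left out, the last holds). Time passes only in rows, so rows that repeat a pose let the fingers close. It gives the time, the measured TCP pose, the force, the opening and the grip force at its end, in the units of the state.
- sense(): the state, without advancing time (a new reading comes with each control period).
- cams.capture(name): name is "side" or "top"; returns a dict with "frame" (384x512x3 uint8, red, green, blue), "range_z" (384x512 float32, m along the optical axis (not along the pixel's ray), 0 where there is no reading), "mtx" (3x3 intrinsics, pixels), "k1" (the pictures are not rectified: a ray, as slopes to the right and down, at radius r is drawn at 1 + k1 r^2 times it, then the intrinsics apply), "R" (3x3) and "t" (3): a world point X has camera coordinates R X + t. Camera axes: x right, y down, z forward; pixel columns grow to the right and rows downward; lengths in m; the calibration is good to about 2 mm. A picture is of the moment at which its call begins.
- r.close_job(): hands the job in; it is judged then, once.
The state is a dict: "clock": time; "qpos": joint angles; "qd": joint speeds; "joint_efforts": joint torques, N m; "eef_pos": TCP position; "tool_rot": TCP orientation; "contact_force": force on the tool from outside, world axes, zero at the start; "wrist_torque": the same for the moment, N m; "width": opening from 0.0 (shut) to 1.0 (fully open); "grasp_force": force on a finger pad.
Only numpy, scipy, OpenCV 4.12 (cv2) and the standard library are available. Lean on these libraries where they do the work, as an engineer would, in place of code of your own. Each camera call takes 0.05 s, during which the arm holds its last target. There are 200 camera calls.

## Working session

There is one attempt and no reset: what is moved stays moved. The work goes in short steps, Python scripts to look and compute and a tool call to move; the robot and the scene stay as the last step left them, time stands still between calls to the robot, and variables do not carry over. Pictures are saved under pics/ and viewed, at most 10 in all, crops included, and the job is handed in when it is done.

Besides the shell and the picture viewer there is one more tool, called after "Request:" by a JSON object that holds its "op" and its "data". arm_command: Moves the arm, as the interface text tells. Shifts and turns lie within -1 to 1; 1 stands for 0.3 m of shift or 180 degrees of turn. Its arguments: {"type":"object","properties":{"steps":{"type":"array","items":{"type":"number","minimum":-1,"maximum":1}},"newtons":{"type":"number"}},"required":["steps"]}

```bash
mkdir -p pics; cat > h.py <<'E'
import numpy as np, cv2
from cell import sense, cams, r
def cap(n):
    c=cams.capture(n); return c
def world(c):
    "per-pixel world points HxWx3 (nan where no reading)"
    K=np.array(c['mtx']);k=float(c['k1']);h,w=c['range_z'].shape
    u,v=np.meshgrid(np.arange(w),np.arange(h))
    p=np.stack([u,v],-1).reshape(-1,1,2).astype(np.float64)
    p=cv2.undistortPoints(p,K,np.array([k,0,0,0,0.])).reshape(h,w,2)
    z=np.where(c['range_z']>0,c['range_z'],np.nan)
    P=np.dstack([p*z[...,None],z])
    return (P-np.array(c['t']))@np.array(c['R'])
E
cat > a.py <<'E'
from h import *
s=sense();print(s)
for n in('top','side'):
    c=cap(n);np.savez('%s0.npz'%n,**c);cv2.imwrite('pics/%s0.png'%n,cv2.resize(c['frame'][...,::-1],(768,576)))
    print(n,c['mtx'],c['k1'],-np.array(c['R']).T@c['t'])
E
python3 a.py
```

```text
{'clock': 0.0, 'qpos': array([-78.253312  ,  36.05817185,   2.20134618,  86.995322  ,
        -1.54588119,  57.08334367,  -1.14797535]), 'qd': array([ 0.07454024, -0.01881099,  0.08301256,  0.03933299, -0.04545706,
       -0.04262537,  0.12032907]), 'joint_efforts': array([ 1.39437652e-04, -5.49705219e+01,  1.14345420e+00, -1.86639047e+01,
       -5.22957940e-02,  2.35585996e-02,  1.46354196e-04]), 'eef_pos': array([0.17367649, 0.62567954, 0.20456594]), 'tool_rot': array([[-9.63550153e-01,  2.67527340e-01, -4.73913836e-04],
       [ 2.67527758e-01,  9.63548454e-01, -1.80981297e-03],
       [-2.75355051e-05, -1.87063067e-03, -9.99998250e-01]]), 'contact_force': array([-0.08170906,  0.39175095, -0.43533128]), 'wrist_torque': array([0.01600751, 0.05181856, 0.04898159]), 'grasp_force': 0.0, 'width': 0.9994509162801801}
top [[388.28444802   0.         257.15316726]
 [  0.         388.28444802 188.53123227]
 [  0.           0.           1.        ]] -0.040874153519412676 [0.42104115 0.22750427 0.89745527]
side [[419.88983437   0.         257.2511683 ]
 [  0.         419.88983437 181.05277078]
 [  0.           0.           1.        ]] -0.05656071138991661 [0.60947496 1.0430662  0.69022813]
```

View pics/top0.png

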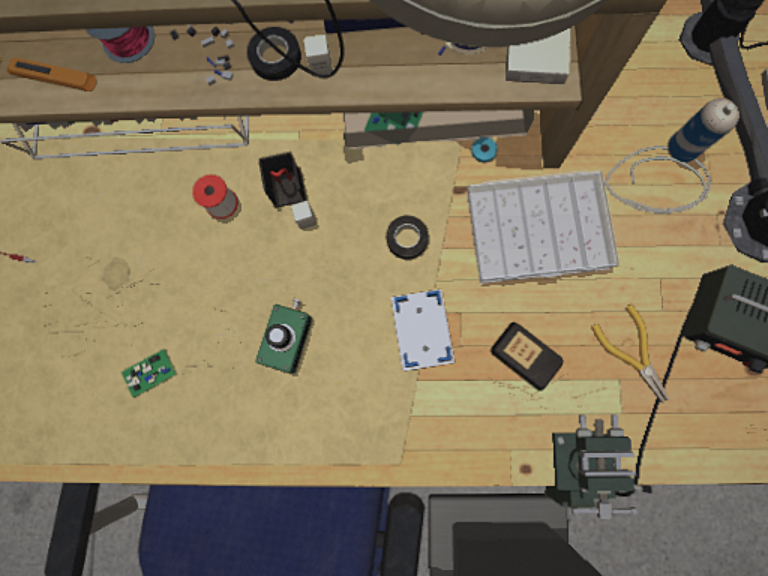

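View pics/side0.png

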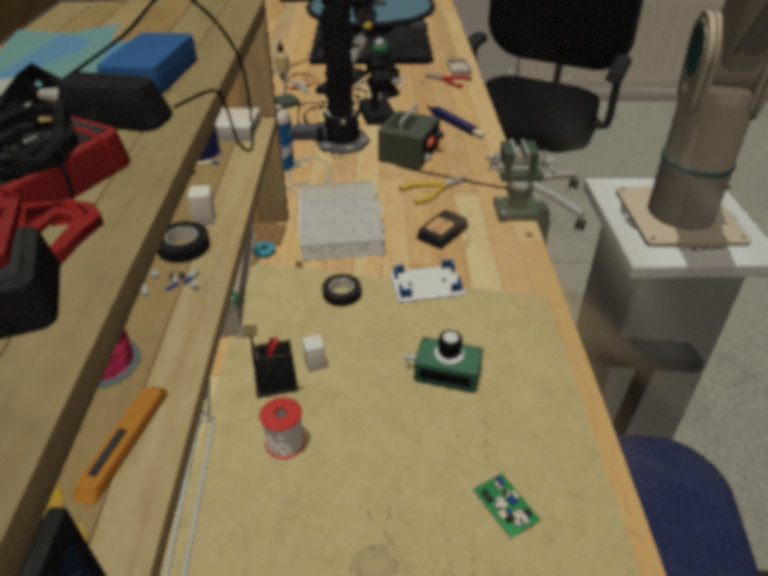

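The top view shows the gauge at about (285,338) with its pin pointing up-right, and the cradle at about (422,330). The tape is at (407,237), the tester at (527,355) and the relay at (302,214). The side view agrees. Next I'll measure both poses.

```bash
cat > m.py <<'E'
from h import *
def rect(P):
    (c,sz,a)=cv2.minAreaRect((P[:,:2]*1000).astype(np.float32))
    b=cv2.boxPoints((c,sz,a)); e=[b[1]-b[0],b[2]-b[1]]; e=max(e,key=np.linalg.norm)
    return np.round(c,1),np.round(sz,1),round(float(np.degrees(np.arctan2(e[1],e[0])))%180,2)
def biggest(m):
    n,l,s,_=cv2.connectedComponentsWithStats(m.astype(np.uint8)); return l==1+np.argmax(s[1:,4])
def measure(n,c):
    W=world(c);hsv=cv2.cvtColor(c['frame'],cv2.COLOR_RGB2HSV).astype(int);H,S,V=hsv[...,0],hsv[...,1],hsv[...,2]
    roi=(W[...,0]>.3)&(W[...,0]<.65)&(W[...,1]>-.05)&(W[...,1]<.5)
    g=biggest(roi&(H>50)&(H<95)&(S>80)&(W[...,2]>.035)&(W[...,2]<.056));print(n,'housing top',g.sum(),rect(W[g]),np.median(W[g][:,2]))
    bl=roi&(H>98)&(H<125)&(S>110)&(W[...,2]>.012)&(W[...,2]<.035)
    bl&=(abs(W[...,0]-.43)<.1)&(W[...,1]>-0.0)&(W[...,1]<.25)
    print('brackets',bl.sum(),rect(W[bl]),np.median(W[bl][:,2]))
    k=roi&(W[...,2]>.072)&(W[...,2]<.095);k=biggest(k);print('knob top',k.sum(),cv2.minEnclosingCircle((W[k][:,:2]*1000).astype(np.float32)),W[k].mean(0),np.median(W[k][:,2]))
    pl=biggest(roi&(S<60)&(V>120)&(W[...,2]>.003)&(W[...,2]<.02)&(W[...,1]<.25)&(W[...,0]<.48));print('plate',rect(W[pl]),np.median(W[pl][:,2]))
    return W,g
if __name__=='__main__':
    for n in('top','side'):
        c=dict(np.load(n+'0.npz'));W,g=measure(n,c)
        for nm,(u,v) in dict(tape=(407,225),tester=(527,355),relay=(300,210),pin=(297,303)).items():
            if n=='top':print(nm,W[int(v/1.5),int(u/1.5)])
E
python3 m.py
```

```text
top housing top 641 (array([509.4, 414.9]), array([55.7, 90. ]), 163.55) 0.0453282179559127
brackets 63 (array([473.6, 103. ]), array([245.8, 117.6]), 65.19) 0.024785103266905358
knob top 190 ((509.5495910644531, 415.1520080566406), 16.65165901184082) [0.50926049 0.41458916 0.07801628] 0.07808768300747257
plate (array([472., 200.]), array([16. , 79.8]), 90.08) 0.0076117499706767604
tape [0.68842696 0.22870908 0.01529975]
tester [0.48447026 0.0522892  0.02290349]
relay [0.70390427 0.39142132 0.05109468]
pin [0.56370052 0.39678646 0.02661323]
side housing top 456 (array([509.4, 418.9]), array([50.2, 85.1]), 162.85) 0.04566740829847302
brackets 19 (array([482.7, 200.9]), array([11.6, 68.7]), 97.55) 0.021159438771153727
knob top 161 ((508.81744384765625, 415.3623962402344), 16.665468215942383) [0.5089672  0.41830624 0.07826924] 0.078797064559038
plate (array([474.8, 192.3]), array([ 9.5, 30.8]), 95.78) 0.006938014605147232
```

```bash
cat > m2.py <<'E'
from m import *
for n in('top','side'):
    c=dict(np.load(n+'0.npz'));W=world(c);hsv=cv2.cvtColor(c['frame'],cv2.COLOR_RGB2HSV).astype(int);H,S,V=hsv[...,0],hsv[...,1],hsv[...,2]
    roi=(W[...,0]>.4)&(W[...,0]<.6)&(W[...,1]>.13)&(W[...,1]<.28)
    a=biggest(roi&(((S<70)&(V>110))|((H>98)&(H<125)&(S>60)))&(W[...,2]>.0055));print(n,a.sum(),rect(W[a]))
    b=roi&(W[...,2]>.016)&(W[...,2]<.03);print('br',b.sum(),rect(W[b]))
    nn,l,st,_=cv2.connectedComponentsWithStats(b.astype(np.uint8))
    for i in range(1,nn):
        if st[i,4]>4:print(W[l==i].min(0),W[l==i].max(0),W[l==i].mean(0))
s=sense()
print(cv2.Rodrigues(s['tool_rot'])[0].ravel())
y=s['tool_rot'][:,1];print('tool y ang',np.degrees(np.arctan2(y[1],y[0])))
E
python3 m2.py
```

```text
top 1502 (array([525.3, 206.5]), array([115.8,  79.3]), 8.95)
br 154 (array([525.1, 206.2]), array([106.2,  69.9]), 8.92)
[0.56296423 0.17761103 0.01600804] [0.58109248 0.19785411 0.02925685] [0.57442741 0.18564504 0.02417316]
[0.55357784 0.22975007 0.01847189] [0.57422041 0.24803796 0.02859248] [0.56656525 0.24084468 0.02462832]
[0.47620363 0.16564538 0.01732463] [0.49632399 0.1835026  0.02854739] [0.48361628 0.17199799 0.02457981]
[0.46787146 0.21504694 0.01600547] [0.48568298 0.23506592 0.02802029] [0.47459329 0.22685441 0.02441298]
side 844 (array([524.3, 207.9]), array([115.7,  82.2]), 8.86)
br 161 (array([524.2, 207.4]), array([106.4,  72.4]), 9.29)
[0.47445621 0.16429834 0.01616024] [0.49468931 0.18495565 0.02682984] [0.48382802 0.17257412 0.02169617]
[0.56324332 0.17929719 0.01615998] [0.58144074 0.19941386 0.02691169] [0.57316645 0.18651284 0.02169802]
[0.46708046 0.21550141 0.01656604] [0.48568676 0.23645504 0.02726403] [0.47503932 0.23011776 0.02221083]
[0.55341776 0.22799725 0.01639115] [0.57310541 0.25094434 0.027409  ] [0.56457869 0.24378769 0.02229928]
[-4.24007105e-01 -3.11264442e+00  2.56608872e-03]
tool y ang 74.485729354454
```

Request:
{"op": "arm_command", "data": {"steps": [0.1,-0.07,-0.02,0,0,0,1,0.25,-0.18,-0.05,0,0,-0.0055,1,0.4,-0.28,-0.1,0,0,-0.0055,1,0.55,-0.39,-0.15,0,0,-0.0055,1,0.7,-0.49,-0.2,0,0,-0.0055,1,0.83,-0.6,-0.2,0,0,-0.0055,1,0.93,-0.67,-0.2,0,0,-0.0055,1,1,-0.7017,-0.2,0,0,-0.0055,1,1,-0.7017,-0.2,0,0,-0.0055,1,1,-0.7017,-0.2,0,0,-0.0055,1]}}

```text
clock: 1.1
eef_pos: [0.4741, 0.4151, 0.145]
tool_rot: [[-0.958, 0.286, -0.001], [0.286, 0.958, -0.0], [0.001, -0.001, -1.0]]
contact_force: [-0.4, 1.1, -0.1]
width: 1.003
grasp_force: 0.0
```

Request:
{"op": "arm_command", "data": {"steps": [0.06,0,0,0,0,0,1,0.117,0,-0.05,0,0,0,1,0.117,0,-0.13,0,0,0,1,0.117,0,-0.22,0,0,0,1,0.117,0,-0.3,0,0,0,1,0.117,0,-0.37,0,0,0,1,0.117,0,-0.41,0,0,0,1,0.117,0,-0.435,0,0,0,1,0.117,0,-0.435,0,0,0,1,0.117,0,-0.435,0,0,0,1]}}

```text
clock: 2.1
eef_pos: [0.5091, 0.4166, 0.0158]
tool_rot: [[-0.959, 0.284, 0.001], [0.284, 0.959, 0.001], [-0.0, 0.001, -1.0]]
contact_force: [1.1, 0.6, 0.9]
width: 0.999
grasp_force: 0.0
```

Request:
{"op": "arm_command", "data": {"newtons": 25, "steps": [0,0,0,0,0,0,0.1,0,0,0,0,0,0,0.1,0,0,0,0,0,0,0.1,0,0,0,0,0,0,0.1,0,0,0,0,0,0,0.1,0,0,0,0,0,0,0.1,0,0,0,0,0,0,0.1,0,0,0,0,0,0,0.1]}}

```text
clock: 2.9
eef_pos: [0.5088, 0.4151, 0.0151]
tool_rot: [[-0.959, 0.284, -0.001], [0.284, 0.959, -0.001], [0.0, -0.001, -1.0]]
contact_force: [-1.3, -2.2, 3.6]
width: 0.592
grasp_force: 25.0
```

Request:
{"op": "arm_command", "data": {"steps": [0,0,0.04,0,0,0,0.1,0,0,0.12,0,0,0,0.1,0,-0.03,0.2,0,0,0.01,0.1,0.01,-0.12,0.2,0,0,0.03,0.1,0.015,-0.24,0.2,0,0,0.06,0.1,0.025,-0.36,0.2,0,0,0.09,0.1,0.035,-0.48,0.2,0,0,0.12,0.1,0.045,-0.59,0.2,0,0,0.1417,0.1,0.053,-0.67,0.2,0,0,0.1417,0.1,0.053,-0.696,0.2,0,0,0.1417,0.1,0.053,-0.696,0.2,0,0,0.1417,0.1,0.053,-0.696,0.2,0,0,0.1417,0.1]}}

```text
clock: 4.1
eef_pos: [0.5248, 0.2092, 0.0752]
tool_rot: [[-0.987, -0.158, 0.001], [-0.158, 0.987, 0.002], [-0.001, 0.002, -1.0]]
contact_force: [-0.1, 0.8, -5.1]
width: 0.595
grasp_force: 25.0
```

```bash
cat > n.py <<'E'
from m import *
s=sense();y=s['tool_rot'][:,1];print(s['eef_pos'],np.degrees(np.arctan2(y[1],y[0]))-90,s['contact_force'],s['width'])
for n in('top','side'):
    c=cap(n);W=world(c);np.savez(n+'1.npz',**c);hsv=cv2.cvtColor(c['frame'],cv2.COLOR_RGB2HSV).astype(int);H,S=hsv[...,0],hsv[...,1]
    g=(H>50)&(H<95)&(S>80)&(W[...,2]>.03)&(W[...,2]<.13)&(abs(W[...,0]-.525)<.1)&(abs(W[...,1]-.2065)<.1)
    g=biggest(g);print(n,g.sum(),rect(W[g]),W[g].min(0),W[g].max(0))
    f=c['frame'];v,u=np.argwhere(g).mean(0).astype(int);cr=f[max(v-75,0):v+75,max(u-100,0):u+100,::-1];cv2.imwrite('pics/%s1.png'%n,cv2.resize(cr,None,fx=3,fy=3))
E
python3 n.py
```

```text
[0.52482686 0.20922134 0.07516414] 9.083443532292506 [-0.13022272  0.81323284 -5.13322365] 0.5945455247729966
top 104 (array([489.9, 218.8]), array([23.7, 27.2]), 99.03) [0.47690342 0.2035136  0.07792159] [0.50000802 0.23225614 0.10821146]
side 206 (array([556.2, 223.6]), array([33.2, 51.3]), 112.25) [0.53243173 0.19562277 0.0706304 ] [0.56854659 0.2470537  0.10707107]
```

```bash
python3 -c "
import cv2,numpy as np
a=cv2.imread('pics/top1.png');b=cv2.imread('pics/side1.png');print(a.shape,b.shape)
cv2.imwrite('pics/both1.png',cv2.resize(np.hstack([a[:min(a.shape[0],b.shape[0])],b[:min(a.shape[0],b.shape[0])]]),(800,300)))"
python3 -c "from h import *;print(sense()['eef_pos'])"
```

```text
(450, 600, 3) (450, 600, 3)
[0.5246059  0.20953259 0.07507406]
```

View pics/both1.png

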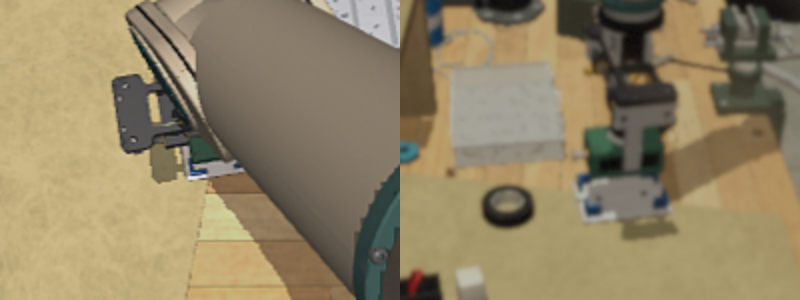

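The top view is blocked by the arm. The side view shows the gauge held level above the cradle, with its pin on the left (+x). I'll let it settle and measure the housing along the cradle axes.

Request:
{"op": "arm_command", "data": {"steps": [0,0,0,0,0,0,0.1,0,0,0,0,0,0,0.1,0,0,0,0,0,0,0.1]}}

```text
clock: 4.5
eef_pos: [0.5247, 0.2076, 0.0749]
tool_rot: [[-0.988, -0.157, -0.0], [-0.157, 0.988, 0.0], [-0.0, 0.0, -1.0]]
contact_force: [0.8, -0.6, -5.6]
width: 0.592
grasp_force: 25.0
```

```bash
cat > n2.py <<'E'
from m import *
s=sense();y=s['tool_rot'][:,1];print(s['eef_pos'],np.degrees(np.arctan2(y[1],y[0]))-90,s['contact_force'])
a=np.radians(9);C=np.array([.5247,.2068,0]);ex=np.array([np.cos(a),np.sin(a),0]);ey=np.array([-np.sin(a),np.cos(a),0])
for n in('top','side'):
    c=cap(n);W=world(c);hsv=cv2.cvtColor(c['frame'],cv2.COLOR_RGB2HSV).astype(int);H,S=hsv[...,0],hsv[...,1]
    X=(W-C)@ex;Y=(W-C)@ey;Z=W[...,2]
    g=(H>50)&(H<95)&(S>80)&(abs(X)<.06)&(abs(Y)<.045)&(Z>.03)&(Z<.115)
    print(n,g.sum())
    for zl in np.arange(.055,.115,.006):
        q=g&(abs(Z-zl)<.003)
        if q.sum()>3:print(round(zl,3),q.sum(),'X',X[q].min().round(4),X[q].max().round(4),'Y',np.median(Y[q]).round(4),Y[q].max().round(4))
E
python3 n2.py
```

```text
[0.52472818 0.20757808 0.07494938] 9.046462738107223 [ 0.79997627 -0.55801725 -5.64230097]
top 105
0.097 6 X -0.0446 -0.0236 Y 0.0235 0.0295
0.103 68 X -0.0446 -0.0209 Y 0.02 0.0292
0.109 26 X -0.043 -0.0213 Y 0.0168 0.0276
side 299
0.067 18 X -0.0359 0.0167 Y 0.0285 0.0322
0.073 26 X -0.034 0.0443 Y 0.0291 0.0323
0.079 17 X -0.0348 0.0443 Y 0.0293 0.0313
0.085 8 X 0.0371 0.0443 Y 0.0289 0.0312
0.091 11 X 0.0151 0.046 Y 0.028 0.0311
0.097 34 X -0.034 0.046 Y 0.0288 0.032
0.103 163 X -0.0391 0.0459 Y 0.0161 0.0324
0.109 22 X -0.0356 0.0422 Y 0.0063 0.0275
```

Request:
{"op": "arm_command", "data": {"steps": [0,-0.002,-0.03,0,0,0,0.1,0,-0.002,-0.07,0,0,0,0.1,0,-0.002,-0.1,0,0,0,0.1,0,-0.002,-0.115,0,0,0,0.1,0,-0.002,-0.125,0,0,0,0.1,0,-0.002,-0.135,0,0,0,0.1,0,-0.002,-0.145,0,0,0,0.1,0,-0.002,-0.15,0,0,0,0.1,0,-0.002,-0.15,0,0,0,0.1]}}

```text
clock: 5.5
eef_pos: [0.5248, 0.2064, 0.0299]
tool_rot: [[-0.988, -0.156, -0.0], [-0.156, 0.988, -0.0], [0.0, -0.0, -1.0]]
contact_force: [0.5, 0.6, -4.3]
width: 0.591
grasp_force: 25.0
```

Request:
{"op": "arm_command", "data": {"steps": [0,0,-0.01,0,0,0,0.1,0,0,-0.02,0,0,0,0.1,0,0,-0.026,0,0,0,0.1,0,0,-0.029,0,0,0,0.1,0,0,-0.03,0,0,0,0.1,0,0,-0.03,0,0,0,0.1]}}

```text
clock: 6.1
eef_pos: [0.5247, 0.2063, 0.0211]
tool_rot: [[-0.988, -0.156, -0.0], [-0.156, 0.988, -0.0], [0.0, -0.0, -1.0]]
contact_force: [-1.6, -0.1, -3.6]
width: 0.597
grasp_force: 25.0
```

Request:
{"op": "arm_command", "data": {"steps": [0,0,-0.003,0,0,0,0.1,0,0,-0.006,0,0,0,0.1,0,0,-0.006,0,0,0,0.1]}}

```text
clock: 6.4
eef_pos: [0.5247, 0.2064, 0.021]
tool_rot: [[-0.988, -0.157, 0.0], [-0.157, 0.988, -0.0], [-0.0, -0.0, -1.0]]
contact_force: [-4.6, -1.8, 13.2]
width: 0.595
grasp_force: 25.0
```

Request:
{"op": "arm_command", "data": {"steps": [0,0,0.005,0,0,0,0.1,0,0,0.006,0,0,0,0.4,0,0,0.006,0,0,0,0.7,0,0,0.006,0,0,0,1,0,0,0.006,0,0,0,1,0,0,0.006,0,0,0,1,0,0,0.04,0,0,0,1,0,0,0.09,0,0,0,1,0,0,0.132,0,0,0,1,0,0,0.132,0,0,0,1,0,0,0.132,0,0,0,1]}}

```text
clock: 7.5
eef_pos: [0.5251, 0.2065, 0.0593]
tool_rot: [[-0.988, -0.156, 0.001], [-0.156, 0.988, 0.0], [-0.001, 0.0, -1.0]]
contact_force: [-0.3, 0.8, -0.2]
width: 0.999
grasp_force: 0.0
```

```bash
cat > s.py <<'E'
from h import *
s=sense();y=s['tool_rot'][:,1]
print(s['clock'],s['eef_pos'].round(4),'yaw',round(np.degrees(np.arctan2(y[1],y[0]))-90,2),'F',s['contact_force'].round(2),'T',s['wrist_torque'].round(3),'q',s['qpos'].round(1),s['width'],s['grasp_force'])
E
python3 s.py;python3 n2.py
```

```text
7.5 [0.5251 0.2065 0.0593] yaw 8.99 F [-0.26  0.76 -0.21] T [0.031 0.004 0.023] q [-19.5  40.7  -7.4 107.8   9.1  32.   66.1] 0.999147610090311 0.0
[0.52511664 0.2064967  0.05925758] 8.993799034908406 [-0.2619318   0.76060231 -0.20855219]
top 121
0.055 32 X -0.0434 -0.0173 Y 0.0176 0.0273
side 227
0.055 42 X -0.0365 0.0443 Y 0.0129 0.0304
```

Request:
{"op": "arm_command", "data": {"steps": [0,0,0,0,0,-0.04,1,0,0,0,0,0,-0.085,1,0,0,0,0,0,-0.13,1,0,0,0,0,0,-0.175,1,0,0,0,0,0,-0.22,1,0,0,0,0,0,-0.265,1,0,0,0,0,0,-0.31,1,0,0,0,0,0,-0.355,1,0,0,0,0,0,-0.4,1,0,0,0,0,0,-0.445,1,0,0,0,0,0,-0.48,1,0,0,0,0,0,-0.5,1]}}

```text
clock: 8.8
eef_pos: [0.5243, 0.2063, 0.058]
tool_rot: [[-0.153, 0.988, -0.001], [0.988, 0.153, -0.001], [-0.001, -0.001, -1.0]]
contact_force: [0.3, -0.6, 0.3]
width: 1.003
grasp_force: 0.0
```

Request:
{"op": "arm_command", "data": {"newtons": 30, "steps": [0,0,0,0,0,0,1,0,0,0,0,0,0,-0.2,0,0,0,0,0,0,-0.4,0,0,0,0,0,0,-0.4,0,0,0,0,0,0,-0.4,0,0,0,0,0,0,-0.4,0,0,0,0,0,0,-0.4,0,0,0,0,0,0,-0.4,0,0,0,0,0,0,-0.4,0,0,0,0,0,0,-0.4]}}

```text
clock: 9.8
eef_pos: [0.5257, 0.2066, 0.0589]
tool_rot: [[-0.156, 0.988, 0.002], [0.988, 0.156, 0.0], [0.0, 0.002, -1.0]]
contact_force: [2.1, -0.1, -1.8]
width: 0.334
grasp_force: 30.0
```

```bash
python3 s.py
```

```text
9.8 [0.5257 0.2066 0.0589] yaw -81.0 F [ 2.09 -0.14 -1.82] T [ 0.022 -0.379  0.013] q [-35.1  41.9  16.9 108.2 -21.   32.8   4.5] 0.334272884376557 29.975136816501617
```

Request:
{"op": "arm_command", "data": {"newtons": 40, "steps": [0,0,0,0,0,0.02,-0.4,0,0,0,0,0,0.04,-0.4,0,0,0,0,0,0.06,-0.4,0,0,0,0,0,0.08,-0.4,0,0,0,0,0,0.1,-0.4,0,0,0,0,0,0.12,-0.4,0,0,0,0,0,0.14,-0.4,0,0,0,0,0,0.16,-0.4,0,0,0,0,0,0.18,-0.4,0,0,0,0,0,0.2,-0.4,0,0,0,0,0,0.2,-0.4,0,0,0,0,0,0.2,-0.4]}}

```text
clock: 11.0
eef_pos: [0.5253, 0.2056, 0.0588]
tool_rot: [[-0.705, 0.709, 0.001], [0.709, 0.705, -0.001], [-0.001, -0.0, -1.0]]
contact_force: [2.0, -2.4, -0.6]
width: 0.334
grasp_force: 40.0
```

```bash
python3 s.py
```

```text
11.0 [0.5253 0.2056 0.0588] yaw -45.14 F [ 1.98 -2.4  -0.63] T [-0.568 -0.416 -0.222] q [-28.9  40.9   7.3 108.1  -9.   31.6  29.1] 0.3344623261422464 39.97736871242523
```

Request:
{"op": "arm_command", "data": {"steps": [0,0,0,0,0,0.02,-0.4,0,0,0,0,0,0.04,-0.4,0,0,0,0,0,0.06,-0.4,0,0,0,0,0,0.08,-0.4,0,0,0,0,0,0.1,-0.4,0,0,0,0,0,0.12,-0.4,0,0,0,0,0,0.14,-0.4,0,0,0,0,0,0.155,-0.4,0,0,0,0,0,0.167,-0.4,0,0,0,0,0,0.167,-0.4,0,0,0,0,0,0.167,-0.4]}}

```text
clock: 12.1
eef_pos: [0.5251, 0.206, 0.0588]
tool_rot: [[-0.966, 0.259, 0.0], [0.259, 0.966, -0.0], [-0.0, -0.0, -1.0]]
contact_force: [1.2, -2.2, 1.0]
width: 0.332
grasp_force: 40.0
```

```bash
python3 s.py
```

```text
12.1 [0.5251 0.206  0.0588] yaw -15.02 F [ 1.23 -2.25  1.04] T [-0.444 -0.369 -0.261] q [-23.7  40.6  -0.9 107.9   1.1  31.5  49.6] 0.3319869142997084 39.979382157325745
```

Request:
{"op": "arm_command", "data": {"steps": [0,0,0,0,0,0.01,-0.4,0,0,0,0,0,0.025,-0.4,0,0,0,0,0,0.04,-0.4,0,0,0,0,0,0.055,-0.4,0,0,0,0,0,0.067,-0.4,0,0,0,0,0,0.067,-0.4,0,0,0,0,0,0.067,-0.4]}}

```text
clock: 12.8
eef_pos: [0.525, 0.2058, 0.0588]
tool_rot: [[-0.999, 0.05, 0.0], [0.05, 0.999, -0.001], [-0.0, -0.001, -1.0]]
contact_force: [2.8, -4.2, 2.1]
width: 0.335
grasp_force: 40.0
```

```bash
python3 s.py
```

```text
12.8 [0.525  0.2058 0.0588] yaw -2.89 F [ 2.8  -4.19  2.13] T [-1.404 -0.642  0.068] q [-21.6  40.6  -4.1 107.9   5.2  31.7  57.9] 0.33514450599064505 39.972612261772156
```

Request:
{"op": "arm_command", "data": {"steps": [0,0,0,0,0,0.015,-0.4,0,0,0,0,0,0.03,-0.4,0,0,0,0,0,0.045,-0.4,0,0,0,0,0,0.06,-0.4,0,0,0,0,0,0.0667,-0.4,0,0,0,0,0,0.0667,-0.4]}}

```text
clock: 13.4
eef_pos: [0.5248, 0.2062, 0.0588]
tool_rot: [[-0.987, -0.158, -0.0], [-0.158, 0.987, -0.0], [0.0, -0.0, -1.0]]
contact_force: [1.3, -3.3, 1.2]
width: 0.337
grasp_force: 40.0
```

```bash
python3 s.py
```

```text
13.4 [0.5248 0.2062 0.0588] yaw 9.08 F [ 1.31 -3.3   1.2 ] T [-0.854 -0.464 -0.045] q [-19.5  40.7  -7.4 107.8   9.1  32.   66.2] 0.33682516926511896 39.974777698516846
```

Request:
{"op": "arm_command", "data": {"steps": [0,0,0,0,0,0.008,-0.4,0,0,0,0,0,0.0167,-0.4,0,0,0,0,0,0.0167,-0.4,0,0,0,0,0,0.0167,-0.4]}}

```text
clock: 13.8
eef_pos: [0.5246, 0.2068, 0.0588]
tool_rot: [[-0.978, -0.21, -0.0], [-0.21, 0.978, 0.0], [0.0, 0.0, -1.0]]
contact_force: [0.7, -2.4, 4.2]
width: 0.336
grasp_force: 40.0
```

```bash
python3 s.py
```

```text
13.8 [0.5246 0.2068 0.0588] yaw 12.14 F [ 0.66 -2.42  4.17] T [-0.497 -0.202 -0.149] q [-19.   40.8  -8.3 107.8  10.1  32.1  68.3] 0.33612407480050427 39.979010224342346
```

Near the zero click the torque is about 0. I'll press a little further to feel for the firm stop.

Request:
{"op": "arm_command", "data": {"steps": [0,0,0,0,0,0.006,-0.4,0,0,0,0,0,0.011,-0.4,0,0,0,0,0,0.011,-0.4,0,0,0,0,0,0.011,-0.4]}}

```text
clock: 14.2
eef_pos: [0.5252, 0.2061, 0.0588]
tool_rot: [[-0.97, -0.243, 0.0], [-0.243, 0.97, -0.0], [-0.0, -0.0, -1.0]]
contact_force: [1.1, -1.4, 2.0]
width: 0.331
grasp_force: 40.0
```

```bash
python3 s.py
```

```text
14.2 [0.5252 0.2061 0.0588] yaw 14.08 F [ 1.1  -1.37  2.05] T [-0.778 -0.536 -0.278] q [-18.6  40.8  -8.8 107.8  10.8  32.2  69.6] 0.33099313824554494 39.97549831867218
```

Request:
{"op": "arm_command", "data": {"steps": [0,0,0,0,0,0.006,-0.4,0,0,0,0,0,0.011,-0.4,0,0,0,0,0,0.011,-0.4,0,0,0,0,0,0.011,-0.4]}}

```text
clock: 14.6
eef_pos: [0.5256, 0.2057, 0.0588]
tool_rot: [[-0.961, -0.276, 0.001], [-0.276, 0.961, -0.0], [-0.001, -0.001, -1.0]]
contact_force: [3.3, -4.1, 1.1]
width: 0.334
grasp_force: 40.0
```

```bash
python3 s.py
```

```text
14.6 [0.5256 0.2057 0.0588] yaw 16.01 F [ 3.29 -4.07  1.07] T [-1.105 -0.914 -0.638] q [-18.3  40.8  -9.3 107.7  11.4  32.3  71. ] 0.3343534895739792 39.97453451156616
```

The end stop is firm: torque is 0.64 N m, about twice a click. Now I'll turn clockwise from the stop and check the feel along the way.

Request:
{"op": "arm_command", "data": {"steps": [0,0,0,0,0,-0.022,-0.4,0,0,0,0,0,-0.045,-0.4,0,0,0,0,0,-0.07,-0.4,0,0,0,0,0,-0.095,-0.4,0,0,0,0,0,-0.12,-0.4,0,0,0,0,0,-0.145,-0.4,0,0,0,0,0,-0.17,-0.4,0,0,0,0,0,-0.195,-0.4,0,0,0,0,0,-0.22,-0.4,0,0,0,0,0,-0.239,-0.4,0,0,0,0,0,-0.239,-0.4,0,0,0,0,0,-0.239,-0.4]}}

```text
clock: 15.8
eef_pos: [0.5248, 0.207, 0.0588]
tool_rot: [[-0.893, 0.45, 0.0], [0.45, 0.893, 0.0], [-0.0, 0.0, -1.0]]
contact_force: [1.9, -2.0, 2.4]
width: 0.334
grasp_force: 40.0
```

```bash
python3 s.py
```

```text
15.8 [0.5248 0.207  0.0588] yaw -26.75 F [ 1.88 -1.98  2.44] T [-0.726 -0.451  0.204] q [-25.8  40.7   2.2 108.   -2.8  31.4  41.6] 0.333684539471558 39.97497260570526
```

Request:
{"op": "arm_command", "data": {"steps": [0,0,0,0,0,-0.03,-0.4,0,0,0,0,0,-0.06,-0.4,0,0,0,0,0,-0.09,-0.4,0,0,0,0,0,-0.12,-0.4,0,0,0,0,0,-0.15,-0.4,0,0,0,0,0,-0.18,-0.4,0,0,0,0,0,-0.21,-0.4,0,0,0,0,0,-0.24,-0.4,0,0,0,0,0,-0.27,-0.4,0,0,0,0,0,-0.333,-0.4,0,0,0,0,0,-0.333,-0.4,0,0,0,0,0,-0.333,-0.4]}}

```text
clock: 17.0
eef_pos: [0.5246, 0.2068, 0.0588]
tool_rot: [[-0.056, 0.998, -0.0], [0.998, 0.056, 0.0], [0.0, -0.0, -1.0]]
contact_force: [0.4, -2.3, 4.8]
width: 0.333
grasp_force: 40.0
```

```bash
python3 s.py
```

```text
17.0 [0.5246 0.2068 0.0588] yaw -86.78 F [ 0.42 -2.33  4.83] T [-0.711 -0.111  0.191] q [-36.1  42.1  18.5 108.3 -22.9  33.2   0.5] 0.33297800600219196 39.98137056827545
```

Request:
{"op": "arm_command", "data": {"steps": [0,0,0,0,0,-0.03,-0.4,0,0,0,0,0,-0.06,-0.4,0,0,0,0,0,-0.09,-0.4,0,0,0,0,0,-0.12,-0.4,0,0,0,0,0,-0.15,-0.4,0,0,0,0,0,-0.18,-0.4,0,0,0,0,0,-0.21,-0.4,0,0,0,0,0,-0.24,-0.4,0,0,0,0,0,-0.27,-0.4,0,0,0,0,0,-0.301,-0.4,0,0,0,0,0,-0.301,-0.4,0,0,0,0,0,-0.301,-0.4]}}

```text
clock: 18.2
eef_pos: [0.5247, 0.2072, 0.0588]
tool_rot: [[0.777, 0.63, -0.0], [0.63, -0.777, 0.001], [0.001, -0.001, -1.0]]
contact_force: [0.2, -1.6, 5.6]
width: 0.331
grasp_force: 40.0
```

```bash
python3 s.py
```

```text
18.2 [0.5247 0.2072 0.0588] yaw -140.96 F [ 0.25 -1.65  5.64] T [-0.357 -0.122 -0.018] q [-44.9  45.3  33.2 108.6 -39.3  38.  -38.3] 0.33099902131811576 39.987643361091614
```

Request:
{"op": "arm_command", "data": {"steps": [0,0,0,0,0,0,-0.2,0,0,0,0,0,0,0.3,0,0,0,0,0,0,0.8,0,0,0,0,0,0,0.8,0,0,0,0,0,0,0.8,0,0,0.08,0,0,0,0.8,0,0,0.2,0,0,0,0.8,0,0,0.32,0,0,0,0.8,-0.05,0.1,0.4,0,0,0,0.8,-0.2,0.25,0.4,0,0,0,0.8,-0.4,0.4,0.4,0,0,0,0.8,-0.5,0.5,0.4,0,0,0,0.8]}}

```text
clock: 19.4
eef_pos: [0.3962, 0.3368, 0.179]
tool_rot: [[0.778, 0.628, -0.0], [0.628, -0.778, 0.001], [0.0, -0.001, -1.0]]
contact_force: [0.4, 0.8, -0.0]
width: 0.9
grasp_force: 0.0
```

Request:
{"op": "arm_command", "data": {"steps": [-0.1,0.15,0,0,0,0,0.8,-0.2,0.3,0,0,0,0,0.8,-0.2,0.45,0,0,0,0,0.8,-0.2,0.6,0,0,0,0,0.8,-0.2,0.7,0,0,0,0,0.8,-0.2,0.7,0,0,0,0,0.8,-0.2,0.7,0,0,0,0,0.8]}}

```text
clock: 20.1
eef_pos: [0.3376, 0.5455, 0.1782]
tool_rot: [[0.777, 0.629, -0.0], [0.629, -0.777, -0.002], [-0.001, 0.001, -1.0]]
contact_force: [0.3, -0.8, -0.4]
width: 0.9
grasp_force: 0.0
```

```bash
python3 s.py; python3 - <<'E'
from m import *
for n in('top','side'):
    c=cap(n);W=world(c);hsv=cv2.cvtColor(c['frame'],cv2.COLOR_RGB2HSV).astype(int);H,S=hsv[...,0],hsv[...,1]
    cv2.imwrite('pics/%s2.png'%n,cv2.resize(c['frame'][...,::-1],(768,576)))
    b=(abs(W[...,0]-.525)<.1)&(abs(W[...,1]-.2065)<.08)
    g=b&(H>50)&(H<95)&(S>80)&(W[...,2]>.042)&(W[...,2]<.062);g=biggest(g);print(n,g.sum(),rect(W[g]),np.median(W[g][:,2]))
    k=biggest(b&(W[...,2]>.078)&(W[...,2]<.1));print(W[k].mean(0))
E
```

```text
20.1 [0.3376 0.5455 0.1782] yaw -141.01 F [ 0.26 -0.82 -0.37] T [-0.136  0.125 -0.012] q [-84.9  43.7  43.8  90.8 -33.7  59.5 -82.5] 0.899605579270912 0.0
top 664 (array([523.8, 208.7]), array([91.1, 54.2]), 9.13) 0.05113164120934253
[0.52420283 0.20811237 0.08422234]
side 278 (array([526.1, 213.4]), array([85. , 51.2]), 10.03) 0.05036223310201829
[0.52371729 0.21186923 0.08344831]
```

View pics/top2.png

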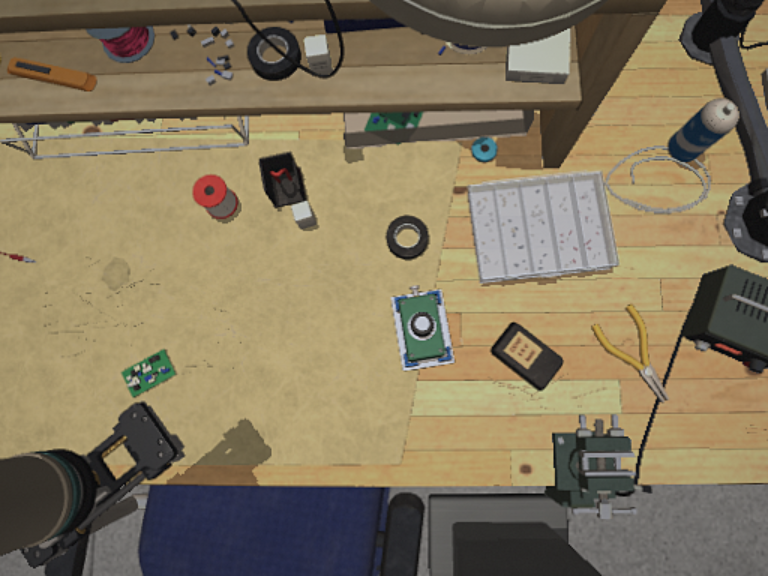

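The top view shows the gauge home in the cradle at about (422,330), lined up with it. The tape, tester and relay haven't moved, and the arm is clear, so I'll hand the job in.

```bash
python3 -c "from cell import r;print(r.close_job())"
```

```text
the job is handed in; nothing more can be done
None
```

The job is handed in: the gauge is home in the cradle, and its knob was turned back to the stop and then five clicks clockwise by feel; the pin itself was not measured, and no verdict came back.

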